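Roll the sample vial onto the inspection line

TASK

Push the blue-capped vial with the fingers so that it rolls over the board and comes to rest centred on the red line, lying along it. It must roll there, not be slid along or picked up; leave the orange-capped vial and the two little bottles where they are.

Things in the scene. Friction and masses are not known exactly. Their poses are not given: they have to be found in the camera images.
- vial_blue: Lying amber glass vial, blue cap, 40 mm diameter 110 mm long, 120 g. Origin at its centre, 20 mm above the board top. Own x along its axis to the cap; own z starts up, through the white strip on its side. Slippery to fingers (friction 0.2), grips the rubber board; rolls easily, slowed by 0.5 m/s2, stays where it stops. Starts 70 to 115 mm to either side of the red line, within 5 degrees of parallel.
- vial_orange: The same vial with an orange cap, lying on the other side of the red line, 70 to 115 mm from it. To be left alone. Origin and axes as for the blue one.
- board: Fixed flat grey rubber-topped inspection board on the worktop, 200 mm (its own x) by 340 mm (its own y), top 8 mm above the worktop, no rim. Origin at the centre of its underside, z up. The red line, 4 mm wide and 188 mm long, runs along its own x through its middle (own y = 0), flush with the top.
- line (a point): Middle of the red line, on the board's top surface (8 mm above the worktop); axes as the board: x along the line, y across it.
- dropper_red: Small clear bottle with white cap and pale red content, 34 mm in diameter, 62 mm tall, standing on the worktop behind the board. Origin at the centre of its underside.
- dropper_clear: Small clear bottle with white cap and colourless content, 34 mm in diameter, 62 mm tall, standing on the worktop behind the board. Origin at the centre of its underside.

How it is judged:
On the way:
1. the blue-capped vial has rolled half a turn, so that its white strip is underneath (angle between vial_blue's own z axis and vertical above 2.6 rad).
At the end, for the whole second after the job is handed in: The blue-capped vial lies at rest on the board, its centre within 10 mm of the red line across it and within 40 mm of the line's middle along it, its axis within 0.15 rad of the line; the orange-capped vial and both little bottles are within 15 mm of where they started (y of vial_blue in the frame of line between -0.01 and 0.01 m and x of vial_blue in the frame of line between -0.04 and 0.04 m and angle between the x axis of vial_blue and the x axis of line, either way round below 0.15 rad and height (world z) of vial_blue between 0.023 and 0.033 m and linear speed of vial_blue below 0.01 m/s and distance of each of vial_orange, dropper_red, dropper_clear from where it was at the start of the episode below 0.015 m); the robot touches nothing.
It fails at once if the blue-capped vial is lifted or tipped up (centre more than 14 mm higher than when it lies on the board) (height (world z) of vial_blue above 0.042 m).
It fails at once if the orange-capped vial is displaced by more than 15 mm (distance of vial_orange from where it was at the start of the episode above 0.015 m).
It fails at once if a little bottle is displaced by more than 15 mm (distance of any of dropper_red, dropper_clear from where it was at the start of the episode above 0.015 m).
It also fails if it takes over 40 s, if anything falls off the work surface, if the arm or the gripper's body presses on something with over 40 N, if the wrist force passes 120 N, or if a joint passes its speed limit or range.

ROBOT

A 7-joint arm with a two-finger parallel gripper is mounted at the origin on a cart in front of the work surface, level with it; the furniture and walls round the work are solid. World frame = base frame: x ahead of the robot, y to its left, z up, the work surface at z = 0. Lengths are in m, angles in rad, forces in N, time in s.
With the tool pointing down it reaches from about 0.35 to 0.9 m from the base axis. Payload 8.1 kg.
Tool frame: the origin (TCP) lies on the centre line of the jaws, within the pads' length; the fingertips stand ctrl.nose_length ahead of it and the grasp point (between the pads) lies 8 mm behind it (ctrl.nose_length is the distance from the TCP to the fingertips, in m); z points along the fingers, y is the line along which they close (so a half turn about z gives the same grasp; the last joint's range is limited). The gripper opens to 85 mm and grips with 20 to 120 N. Pads are 22 mm wide; open, the fingers measure 114 mm over their backs; the gripper's body (76 mm by 85 mm) begins 54 mm behind the grasp point. The pads swing forward as they close: fully open they stand 13 mm farther back than shut.
Start: joints at [-1.283, 0.434, 0.025, 1.573, -0.012, 1.134, -0.075], TCP at [0.238, 0.578, 0.219] pointing down, gripper open.
Joint ranges: [-2.62, 2.62], [-0.44, 2.09], [-1.27, 1.32], [0.08, 2.57], [-1.32, 4.46], [0.12, 2], [-2.74, 2.74]. Speed limits (rad/s): [2.22, 2.22, 3.01, 3.01, 3.14, 3.14, 3.14].

INTERFACE

Orientations are given as a rotation vector (axis times angle).
In Python, from plant import sensors, viewer, hand_in, ctrl gives the robot as it stands.
- The arm moves only by the tool move_arm, never from a script. Its argument "increments" is a list that holds one entry, the list of rows, each a list of 7 numbers: the shift along the world's x, y, z as a fraction of full scale, then the turn, a rotation vector about the world's x, y, z as a fraction of full scale, then the opening, from 0 (shut) to 1 (fully open). A call has 1 to 5 rows; each row shifts and turns the commanded pose from where the row before left it; what a row does not reach is not made up. Full scale, the value 1, is 20 mm for a shift and 0.12 rad for a turn. A row lasts 1/10 s, in which the tool goes at most 50 mm and 8.59 degrees, less where a joint would pass 70% of its speed; a pose out of reach is approached as far as the arm can. A call with a number of a shift or a turn outside -1 to 1 is refused whole. A call with a gripper value outside its range is refused whole. The fingers move at their own pace and stop on an object; "squeeze" is the grip in N (left out, the last holds). Time passes only in rows, so rows that do not move let the fingers close. It gives the time, the measured TCP pose, the force, the opening and the grip force at its end, in the units of the state.
- sensors.get_state(): the state, without advancing time (a new reading comes with each control period).
- viewer.read_camera(name): name is "scene" or "top"; returns (picture, depth): 480x640x3 uint8, red, green, blue; 480x640 float32, m along the optical axis (not along the pixel's ray), 0 where there is no reading.
- viewer.camera_info(name): a dict with "fx", "fy", "cx", "cy" (pixels), "position" and "attitude" of the camera in the world. Camera axes: x right, y down, z forward; pixel columns grow to the right and rows downward; lengths in m; the calibration is good to about 2 mm. A picture is of the moment at which its call begins. camera_info takes no time and is no camera call.
- hand_in(): hands the job in; it is judged then, once.
The state is a dict: "time_s": time; "joint_pos": joint angles; "joint_vel": joint speeds; "joint_torque": joint torques, N m; "eef_pos": TCP position; "tool_rot": TCP orientation; "force": force on the tool from outside, world axes, zero at the start; "moment": the same for the moment, N m; "opening": finger opening in m; "gripper_force": force on a finger pad.
Only numpy, scipy, OpenCV 4.12 (cv2) and the standard library are available. Lean on these libraries where they do the work, as an engineer would, in place of code of your own. Each camera call takes 0.05 s, during which the arm holds its last target. There are 200 camera calls.

## Working session

There is one attempt and no reset: what is moved stays moved. The work goes in short steps, Python scripts to look and compute and a tool call to move; the robot and the scene stay as the last step left them, time stands still between calls to the robot, and variables do not carry over. Pictures are saved under pics/ and viewed, at most 10 in all, crops included, and the job is handed in when it is done.

Besides the shell and the picture viewer there is one more tool, called after "Request:" as a command line: name --argument value ..., lists and objects as JSON in quotes. move_arm: Moves the arm, as the interface text tells. Shift numbers are shares of 20 mm and turn numbers shares of 0.12 rad, none past 1 either way. Its arguments: {"type":"object","properties":{"increments":{"type":"array","items":{"type":"array","items":{"type":"array","items":{"type":"number"}}}},"squeeze":{"type":"number"}},"required":["increments"]}

```bash
mkdir -p pics; ls; python3 - <<'E'
from plant import sensors, viewer, ctrl
import cv2,numpy as np
s=sensors.get_state(); print({k:np.round(s[k],3) for k in('time_s','eef_pos','tool_rot','opening')}, ctrl.nose_length)
for n in('top','scene'):
    p,d=viewer.read_camera(n); cv2.imwrite(f'pics/{n}0.png',p[:,:,::-1]); np.save(f'{n}0d.npy',d); print(viewer.camera_info(n))
E
```

```text
pics
{'time_s': np.float64(0.0), 'eef_pos': array([0.238, 0.577, 0.218]), 'tool_rot': array([-6.100e-01, -3.082e+00,  3.000e-03]), 'opening': np.float64(0.085)} 0.011
{'fx': 622.6080740700589, 'fy': 622.6080740700589, 'cx': 319.40918494549874, 'cy': 229.923489487958, 'position': array([0.4817195 , 0.05646956, 1.1089223 ]), 'attitude': array([-2.18783396,  2.16902558, -0.15504462])}
{'fx': 493.29785300478136, 'fy': 493.29785300478136, 'cx': 322.96985422731376, 'cy': 241.9405122527278, 'position': array([ 0.11378991, -0.54662184,  0.41589081]), 'attitude': array([-1.91753831,  0.67331898, -0.41998846])}
```

View pics/top0.png

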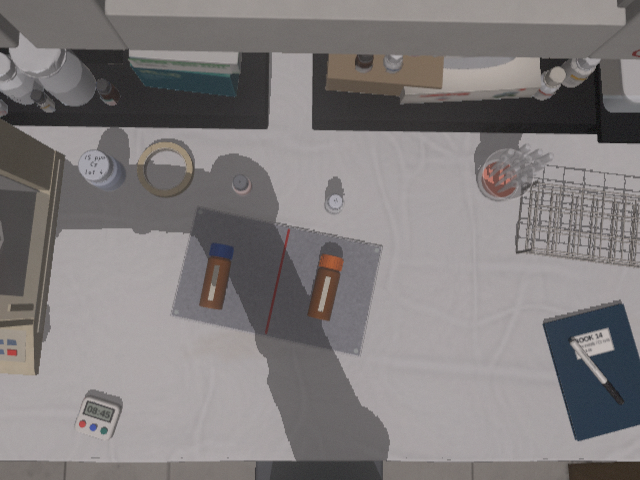

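View pics/scene0.png

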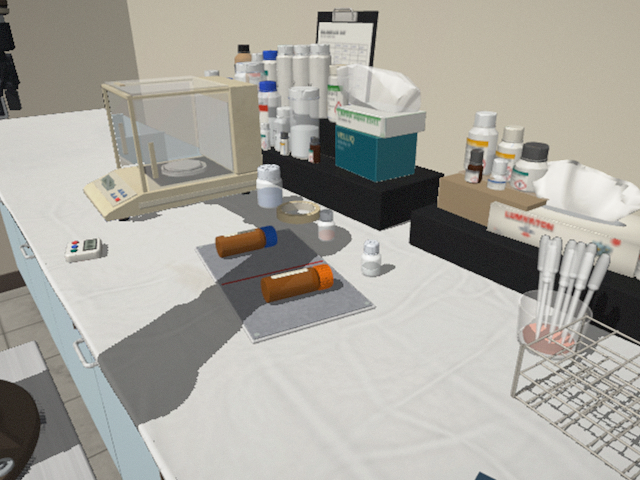

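The top view shows the blue-capped vial at about (215,276), the red line from (288,231) to (267,333), the orange-capped vial at about (325,287), and the droppers at (241,184) and (335,203). World +x is up in the picture and +y is left.

```bash
cat > h.py <<'E'
import cv2,numpy as np
from scipy.spatial.transform import Rotation as R
from plant import sensors, viewer
def cast(px,z,ci):
    px=np.atleast_2d(px).astype(float)
    r=np.c_[(px[:,0]-ci['cx'])/ci['fx'],(px[:,1]-ci['cy'])/ci['fy'],np.ones(len(px))]
    r=r@R.from_rotvec(ci['attitude']).as_matrix().T
    c=np.array(ci['position']); return (c+r*((z-c[2])/r[:,2])[:,None])[:,:2]
def axis(m,z,ci):
    n,l,st,_=cv2.connectedComponentsWithStats(m.astype('uint8'))
    k=1+np.argmax(st[1:,4]); v,u=np.nonzero(l==k); p=cast(np.c_[u,v],z,ci)
    rect=cv2.minAreaRect((p*1e3).astype('float32'))
    c=p.mean(0); w,e=np.linalg.eigh(np.cov((p-c).T)); a=e[:,1]*np.sign(e[0,1])
    q=(p-c)@e
    ctr=c+e@((q.max(0)+q.min(0))/2)
    return ctr,np.arctan2(a[1],a[0]),np.ptp(q,axis=0),len(p)
def measure(p=None):
    ci=viewer.camera_info('top')
    if p is None: p,_=viewer.read_camera('top')
    hsv=cv2.cvtColor(p,cv2.COLOR_RGB2HSV); h,s,v=[hsv[...,i].astype(int) for i in range(3)]
    roi=np.zeros(h.shape,bool); roi[200:365,165:390]=1
    o={}
    red=roi&((h<4)|(h>174))&(s>130)&(v>60)
    amber=roi&(h>=4)&(h<20)&(s>100)
    blue=roi&(h>105)&(h<125)&(s>130)
    o['line']=axis(red,.008,ci); o['cap']=axis(blue,.028,ci)
    n,l,st,ce=cv2.connectedComponentsWithStats(cv2.morphologyEx(amber.astype('uint8'),cv2.MORPH_CLOSE,np.ones((7,7))))
    for k in range(1,n):
        if st[k,4]>300: o[f'amber{k}']=axis(l==k,.028,ci)
    for k in o: print(k,[np.round(x,4) for x in o[k]])
    L,th=o['line'][:2]; ex=np.array([np.cos(th),np.sin(th)]); ey=np.array([-ex[1],ex[0]])
    for k in o: print(k,'in line frame',np.round([(o[k][0]-L)@ex,(o[k][0]-L)@ey,o[k][1]-th],4))
    return p,o
E
python3 - <<'E'
from h import *
measure(cv2.imread('pics/top0.png')[:,:,::-1].copy())
ci=viewer.camera_info('top')
print(cast([(241,181),(335,200)],.06,ci), cast([(198,208),(381,245),(359,354),(173,314)],.008,ci))
E
```

```text
Traceback (most recent call last):
  File "h.py", line 26, in measure
    o['line']=axis(red,.008,ci); o['cap']=axis(blue,.028,ci)
                                          ~~~~^^^^^^^^^^^^^^
  File "h.py", line 11, in axis
    k=1+np.argmax(st[1:,4]); v,u=np.nonzero(l==k); p=cast(np.c_[u,v],z,ci)
        ~~~~~~~~~^^^^^^^^^^
ValueError: attempt to get argmax of an empty sequence
```

```bash
python3 - <<'E'
import cv2
p=cv2.cvtColor(cv2.imread('pics/top0.png'),cv2.COLOR_BGR2HSV); print(p[251,216:226].tolist())
E
sed -i 's/(h>105)&(h<125)&(s>130)/(h>100)\&(h<130)\&(s>110)/; /rect=/d' h.py
python3 - <<'E'
from h import *
measure(cv2.imread('pics/top0.png')[:,:,::-1].copy())
ci=viewer.camera_info('top')
print(cast([(241,181),(335,200)],.06,ci), cast([(198,208),(381,245),(359,354),(173,314)],.008,ci))
E
```

```text
[[114, 111, 85], [114, 106, 82], [115, 116, 88], [112, 113, 88], [114, 112, 84], [113, 120, 85], [112, 116, 86], [114, 112, 84], [113, 118, 84], [112, 112, 84]]
line [array([0.59  , 0.0812]), np.float64(-0.1904), array([0.0025, 0.029 ]), np.int64(23)]
cap [array([0.5646, 0.1909]), np.float64(1.333), array([0.0197, 0.0325]), np.int64(143)]
amber1 [array([0.5046, 0.0128]), np.float64(-0.2295), array([0.0398, 0.1105]), np.int64(1318)]
amber2 [array([0.5098, 0.203 ]), np.float64(-0.1983), array([0.0353, 0.0859]), np.int64(946)]
line in line frame [0. 0. 0.]
cap in line frame [-0.0457  0.1029  1.5234]
amber1 in line frame [-0.0709 -0.0833 -0.0392]
amber2 in line frame [-0.1018  0.1044 -0.0079]
[[ 0.6816781   0.15874644]
 [ 0.65083093 -0.00178249]] [[ 0.64193661  0.23890773]
 [ 0.57911964 -0.08702219]
 [ 0.38788782 -0.04771295]
 [ 0.45506561  0.27688635]]
```

```bash

sed -i 's/(s>110)/(s>90)\&(v<140)/; s/^    red=.*/    red=roi\&((h<8)|(h>170))\&(s>80)\&(np.arange(640)[None]>250)\&(np.arange(640)[None]<300)/' h.py
python3 - <<'E'
from h import *
measure(cv2.imread('pics/top0.png')[:,:,::-1].copy())
ci=viewer.camera_info('top')
print(cast([(288,231),(267,333)],.008,ci))
E
```

```text
line [array([0.5148, 0.0967]), np.float64(-0.205), array([0.0039, 0.1867]), np.int64(231)]
cap [array([0.5653, 0.1932]), np.float64(1.3818), array([0.0207, 0.0394]), np.int64(262)]
amber1 [array([0.5046, 0.0128]), np.float64(-0.2295), array([0.0398, 0.1105]), np.int64(1318)]
amber2 [array([0.5098, 0.203 ]), np.float64(-0.1983), array([0.0353, 0.0859]), np.int64(946)]
line in line frame [0. 0. 0.]
cap in line frame [0.0298 0.1048 1.5868]
amber1 in line frame [ 0.007  -0.0843 -0.0246]
amber2 in line frame [-0.0265  0.103   0.0066]
[[0.60249064 0.07871934]
 [0.42324411 0.11305202]]
```

Request:
move_arm --increments '[[[0.2, -0.95, 0, 0, 0, -0.6, 0.5], [0.2, -0.95, 0, 0, 0, -0.6, 0.5], [0.2, -0.95, 0, 0, 0, -0.6, 0.5], [0.2, -0.95, 0, 0, 0, -0.6, 0.5], [0.2, -0.95, 0, 0, 0, -0.6, 0.5]]]'

```text
time_s: 0.6
eef_pos: [0.2581, 0.4818, 0.2181]
tool_rot: [-1.156, -2.921, 0.001]
force: [-0.2, -0.7, 0.2]
opening: 0.0427
gripper_force: 0.0
```

Request:
move_arm --increments '[[[0.3, -0.95, 0, 0, 0, -0.6, 0.5], [0.3, -0.95, 0, 0, 0, -0.6, 0.5], [0.3, -0.95, 0, 0, 0, -0.6, 0.5], [0.3, -0.95, 0, 0, 0, -0.6, 0.5], [0.3, -0.95, 0, 0, 0, -0.6, 0.5]]]'

```text
time_s: 1.1
eef_pos: [0.2881, 0.3869, 0.2183]
tool_rot: [1.661, 2.667, -0.001]
force: [0.6, -0.3, -0.1]
opening: 0.0426
gripper_force: 0.0
```

Request:
move_arm --increments '[[[0.9, -0.9, 0, 0, 0, -0.6, 0.5], [0.9, -0.9, 0, 0, 0, -0.6, 0.5], [0.9, -0.9, 0, 0, 0, -0.6, 0.5], [0.9, -0.8, 0, 0, 0, -0.6, 0.5], [0.9, -0.8, 0, 0, 0, -0.6, 0.5]]]'

```text
time_s: 1.6
eef_pos: [0.38, 0.3004, 0.2185]
tool_rot: [2.115, 2.323, 0.0]
force: [0.6, -0.4, 0.2]
opening: 0.0426
gripper_force: 0.0
```

Request:
move_arm --increments '[[[0.9, -0.1, -0.3, 0, 0, -0.5, 0.5], [0.9, -0.1, -0.3, 0, 0, -0.5, 0.5], [0.9, -0.1, -0.3, 0, 0, -0.5, 0.5], [0.9, -0.1, -0.3, 0, 0, -0.5, 0.5], [0.9, -0.1, -0.3, 0, 0, -0.4, 0.5]]]'

```text
time_s: 2.1
eef_pos: [0.4694, 0.2926, 0.1873]
tool_rot: [2.423, 1.999, -0.001]
force: [0.6, -0.5, -0.3]
opening: 0.0432
gripper_force: 0.0
```

Request:
move_arm --increments '[[[0.65, -0.2, -0.7, 0, 0, 0, 0.5], [0.65, -0.2, -0.7, 0, 0, 0, 0.5], [0.65, -0.2, -0.7, 0, 0, 0, 0.5], [0.65, -0.2, -0.7, 0, 0, 0, 0.5], [0.65, -0.2, -0.7, 0, 0, 0, 0.5]]]'

```text
time_s: 2.6
eef_pos: [0.5342, 0.2724, 0.1166]
tool_rot: [2.421, 2.002, -0.001]
force: [-0.1, 0.7, 0.3]
opening: 0.0429
gripper_force: 0.0
```

```bash
python3 - <<'E'
from h import *
p,o=measure(); cv2.imwrite('pics/top1.png',p[150:390,100:420,::-1].repeat(2,0).repeat(2,1))
print(sensors.get_state()['eef_pos'])
E
```

```text
line [array([0.5145, 0.0968]), np.float64(-0.2048), array([0.0038, 0.1867]), np.int64(231)]
cap [array([0.5652, 0.1933]), np.float64(1.3789), array([0.0225, 0.0402]), np.int64(218)]
amber1 [array([0.5046, 0.0128]), np.float64(-0.2294), array([0.0398, 0.1106]), np.int64(1336)]
amber2 [array([0.5103, 0.2036]), np.float64(-0.1934), array([0.0341, 0.0859]), np.int64(918)]
line in line frame [0. 0. 0.]
cap in line frame [0.03   0.1048 1.5837]
amber1 in line frame [ 0.0074 -0.0843 -0.0246]
amber2 in line frame [-0.0258  0.1037  0.0115]
[0.535273   0.27055696 0.11460442]
```

View pics/top1.png

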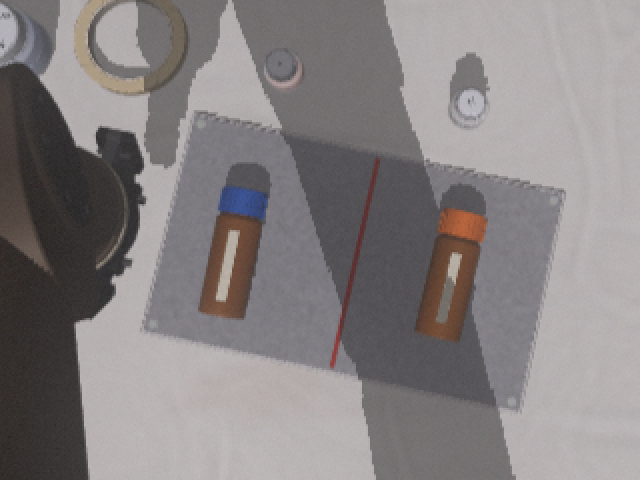

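The crop shows the gripper left of the blue vial, around crop pixel (110,215), parallel to it and clear of it. The vial hasn't moved. I'll go down next.

Request:
move_arm --increments '[[[0, 0, -0.95, 0, 0, 0, 0.5], [0, 0, -0.95, 0, 0, 0, 0.5], [0, 0, -0.95, 0, 0, 0, 0.5], [0, 0, -0.95, 0, 0, 0, 0.5], [0, 0, -0.7, 0, 0, 0, 0.5]]]'

```text
time_s: 3.15
eef_pos: [0.5328, 0.2723, 0.0266]
tool_rot: [-2.42, -2.002, 0.002]
force: [-0.5, 0.8, 0.1]
opening: 0.0425
gripper_force: 0.0
```

Request:
move_arm --increments '[[[0, 0, 0, 0, 0, 0, 0.5], [-0.1, -0.49, 0, 0, 0, 0, 0.5], [-0.1, -0.49, 0, 0, 0, 0, 0.5]]]'

```text
time_s: 3.45
eef_pos: [0.5296, 0.2518, 0.0292]
tool_rot: [2.42, 2.003, 0.002]
force: [1.0, -0.1, 0.2]
opening: 0.0427
gripper_force: 0.0
```

Request:
move_arm --increments '[[[-0.05, -0.25, -0.1, 0, 0, 0, 0.5], [-0.05, -0.25, -0.1, 0, 0, 0, 0.5]]]'

```text
time_s: 3.65
eef_pos: [0.5275, 0.2415, 0.0252]
tool_rot: [2.421, 2.002, 0.002]
force: [-0.6, 1.2, 0.3]
opening: 0.0427
gripper_force: 0.0
```

```bash
python3 - <<'E'
from h import *
p,d=viewer.read_camera('scene'); cv2.imwrite('pics/sc1.png',cv2.resize(p[200:350,170:400,::-1],None,fx=3,fy=3))
print(sensors.get_state()['eef_pos'],sensors.get_state()['force'])
E
```

```text
[0.52703058 0.24057234 0.02470594] [-0.51555373 -2.04446577 -1.03371092]
```

View pics/sc1.png

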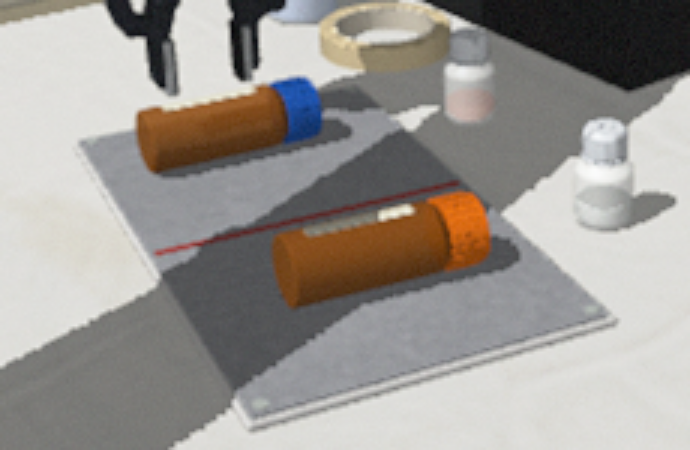

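The view shows the fingers behind the blue vial, with the left tip at crop (172,92) and the right tip at (245,80). They look high, so I'll check the tip height.

```bash
python3 - <<'E'
from h import *
ci=viewer.camera_info('scene'); e=np.array([.527,.241]);L=np.array([.5147,.0967])
ex=np.array([np.cos(-.2048),np.sin(-.2048)]);ey=np.array([-ex[1],ex[0]])
print('tcp',(e-L)@ex,(e-L)@ey)
for px in [(227.3,230.7),(251.5,226.5)]:
  for z in (.01,.02,.03,.04,.05):
    q=cast([px],z,ci)[0]; print(px,z,np.round([(q-L)@ex,(q-L)@ey],3))
E
```

```text
tcp -0.017303534242988864 0.14378583971553563
(227.3, 230.7) 0.01 [-0.022  0.207]
(227.3, 230.7) 0.02 [-0.028  0.184]
(227.3, 230.7) 0.03 [-0.034  0.162]
(227.3, 230.7) 0.04 [-0.04   0.139]
(227.3, 230.7) 0.05 [-0.046  0.116]
(251.5, 226.5) 0.01 [0.029 0.205]
(251.5, 226.5) 0.02 [0.022 0.182]
(251.5, 226.5) 0.03 [0.015 0.16 ]
(251.5, 226.5) 0.04 [0.008 0.137]
(251.5, 226.5) 0.05 [0.    0.115]
```

```bash
python3 - <<'E'
import cv2
p=cv2.imread('pics/sc1.png'); cv2.imwrite('pics/sc1z.png',cv2.resize(p[0:190,90:340],None,fx=3,fy=3))
E
```

```text
(no output)
```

View pics/sc1z.png

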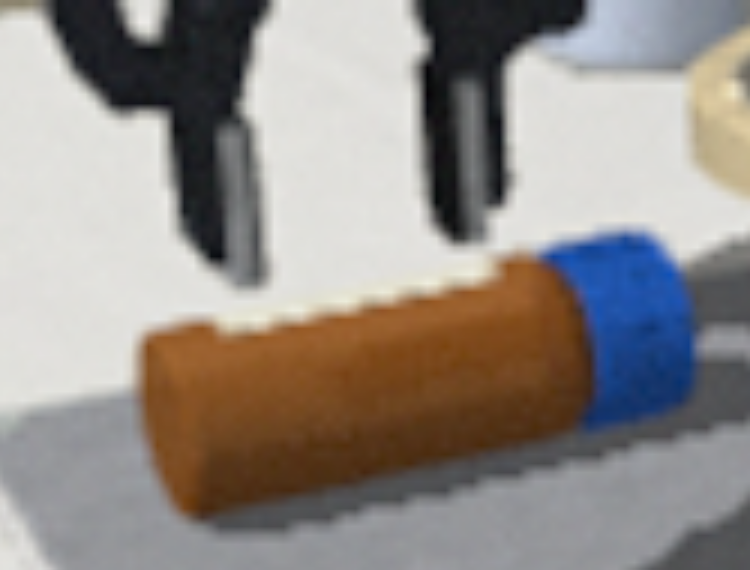

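```bash
python3 - <<'E'
from h import *
ci=viewer.camera_info('scene')
print('corner',cast([(251.7,341.7)],.008,ci))
p,d=viewer.read_camera('scene'); Rm=R.from_rotvec(ci['attitude']).as_matrix()
s=sensors.get_state();print(s['eef_pos'],s['time_s'])
L=np.array([.5147,.0967]);ex=np.array([np.cos(-.2048),np.sin(-.2048)]);ey=np.array([-ex[1],ex[0]])
g=p.max(2)<60
for u in (225,227,250,252):
  for v in range(214,236,2):
    z=d[v,u]; q=ci['position']+Rm@(np.array([(u-ci['cx'])/ci['fx'],(v-ci['cy'])/ci['fy'],1])*z)
    print(u,v,p[v,u],np.round([(q[:2]-L)@ex,(q[:2]-L)@ey,q[2]],3))
E
```

```text
corner [[ 0.37958533 -0.05088557]]
[0.52703358 0.24118152 0.02468323] 3.75
225 214 [90 95 94] [-0.043  0.134  0.076]
225 216 [111 113 115] [-0.044  0.132  0.073]
225 218 [110 111 113] [-0.044  0.133  0.069]
225 220 [ 97  97 101] [-0.045  0.13   0.066]
225 222 [106 107 108] [-0.045  0.13   0.062]
225 224 [112 113 114] [-0.045  0.131  0.058]
225 226 [106 108 111] [-0.045  0.136  0.052]
225 228 [102 102 105] [-0.045  0.134  0.048]
225 230 [128 129 131] [-0.046  0.134  0.044]
225 232 [198 198 192] [-0.023  0.223  0.001]
225 234 [227 226 218] [-0.053  0.106  0.049]
227 214 [78 77 78] [-0.039  0.135  0.075]
227 216 [75 75 78] [-0.039  0.134  0.072]
227 218 [84 86 87] [-0.039  0.135  0.067]
227 220 [94 95 96] [-0.04   0.134  0.064]
227 222 [106 108 109] [-0.041  0.133  0.06 ]
227 224 [124 126 124] [-0.041  0.132  0.057]
227 226 [125 128 128] [-0.042  0.13   0.053]
227 228 [121 123 123] [-0.041  0.135  0.047]
227 230 [120 121 123] [-0.042  0.132  0.045]
227 232 [174 173 169] [-0.02   0.22   0.001]
227 234 [228 226 214] [-0.05   0.105  0.049]
250 214 [40 40 41] [0.005 0.133 0.068]
250 216 [28
[... 167 characters left out ...]
005 0.136 0.046]
250 226 [62 60 58] [0.004 0.135 0.042]
250 228 [224 221 217] [0.029 0.216 0.002]
250 230 [228 227 208] [-0.007  0.101  0.049]
250 232 [145  99  63] [-0.009  0.098  0.047]
250 234 [156  97  48] [-0.01   0.096  0.044]
252 214 [120 122 123] [0.009 0.133 0.067]
252 216 [123 122 125] [0.009 0.133 0.063]
252 218 [127 125 127] [0.008 0.132 0.059]
252 220 [114 116 117] [0.009 0.135 0.054]
252 222 [109 111 111] [0.008 0.133 0.051]
252 224 [103 105 106] [0.007 0.131 0.048]
252 226 [87 89 90] [0.007 0.132 0.043]
252 228 [225 225 215] [0.032 0.213 0.003]
252 230 [237 236 223] [-0.003  0.104  0.048]
252 232 [153  91  38] [-0.004  0.1    0.045]
252 234 [154  96  47] [-0.006  0.095  0.044]
```

Depth puts the fingertips at about z = 0.042 while the TCP reads 0.025. I'll go by the camera and lower gently, watching the force.

Request:
move_arm --increments '[[[0, 0, -0.3, 0, 0, 0, 0.5], [0, 0, -0.3, 0, 0, 0, 0.5], [0, 0, 0, 0, 0, 0, 0.5]]]'

```text
time_s: 4.05
eef_pos: [0.5264, 0.2424, 0.0114]
tool_rot: [-2.419, -2.003, 0.002]
force: [-0.0, 0.8, -0.0]
opening: 0.0429
gripper_force: 0.0
```

Request:
move_arm --increments '[[[0, 0, -0.2, 0, 0, 0, 0.5], [0, 0, -0.2, 0, 0, 0, 0.5], [0, 0, 0, 0, 0, 0, 0.5]]]'

```text
time_s: 4.35
eef_pos: [0.5267, 0.2422, 0.0039]
tool_rot: [-2.42, -2.003, 0.001]
force: [0.4, -0.7, -0.0]
opening: 0.0424
gripper_force: 0.0
```

```bash
python3 - <<'E'
from h import *
p,d=viewer.read_camera('scene'); cv2.imwrite('pics/sc2.png',cv2.resize(p[200:275,190:300,::-1],None,fx=7,fy=7))
s=sensors.get_state();print(s['eef_pos'],s['force'])
E
```

```text
[0.52688274 0.24219379 0.00416655] [ 0.05644839 -0.25143536  0.55824091]
```

View pics/sc2.png

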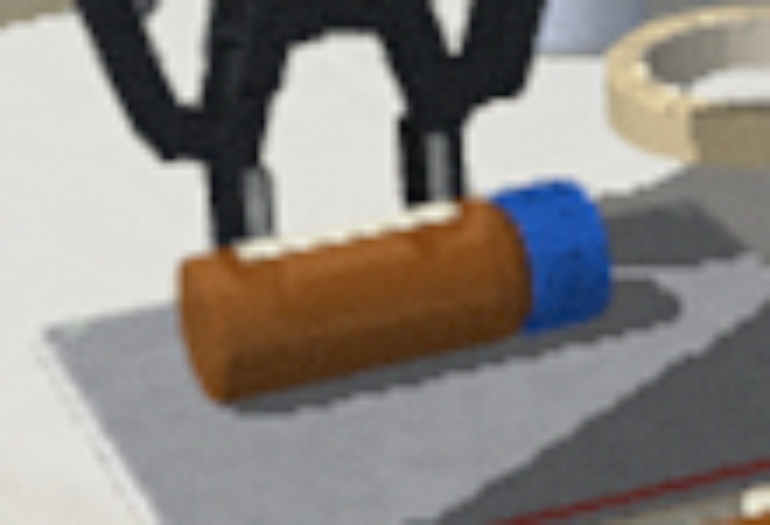

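The fingers are now hidden behind the vial, with tips at about z = 0.021 and no contact. Now I'll push slowly, straight across the line.

Request:
move_arm --increments '[[[-0.05, -0.24, 0, 0, 0, 0, 0.5], [-0.05, -0.24, 0, 0, 0, 0, 0.5], [-0.05, -0.24, 0, 0, 0, 0, 0.5], [-0.05, -0.24, 0, 0, 0, 0, 0.5], [-0.05, -0.24, 0, 0, 0, 0, 0.5]]]'

```text
time_s: 4.9
eef_pos: [0.5221, 0.2177, 0.0046]
tool_rot: [2.42, 2.003, 0.0]
force: [-0.2, -0.2, -0.8]
opening: 0.0427
gripper_force: 0.0
```

```bash
python3 - <<'E'
from h import *
p,o=measure(); s=sensors.get_state();print(s['eef_pos'],s['force'])
E
```

```text
line [array([0.5147, 0.0968]), np.float64(-0.2052), array([0.0039, 0.1871]), np.int64(236)]
cap [array([0.56  , 0.1642]), np.float64(-0.1186), array([0.0139, 0.0221]), np.int64(83)]
amber1 [array([0.5044, 0.0128]), np.float64(-0.2292), array([0.0398, 0.1108]), np.int64(1351)]
amber2 [array([0.5072, 0.1878]), np.float64(-0.2061), array([0.0381, 0.0868]), np.int64(937)]
line in line frame [0. 0. 0.]
cap in line frame [0.0307 0.0752 0.0866]
amber1 in line frame [ 0.0071 -0.0843 -0.024 ]
amber2 in line frame [-0.0258  0.0876 -0.0009]
[0.52194385 0.21661866 0.00460093] [-0.13351379 -0.67869879  0.28614216]
```

Request:
move_arm --increments '[[[-0.05, -0.24, 0, 0, 0, 0, 0.5], [-0.05, -0.24, 0, 0, 0, 0, 0.5], [-0.05, -0.24, 0, 0, 0, 0, 0.5], [-0.05, -0.24, 0, 0, 0, 0, 0.5], [-0.05, -0.24, 0, 0, 0, 0, 0.5]]]'

```text
time_s: 5.45
eef_pos: [0.517, 0.1938, 0.0045]
tool_rot: [2.42, 2.003, -0.0]
force: [0.1, -0.8, 0.7]
opening: 0.043
gripper_force: 0.0
```

Request:
move_arm --increments '[[[-0.05, -0.24, 0, 0, 0, 0, 0.5], [-0.05, -0.24, 0, 0, 0, 0, 0.5], [-0.05, -0.24, 0, 0, 0, 0, 0.5], [-0.05, -0.24, 0, 0, 0, 0, 0.5], [-0.05, -0.24, 0, 0, 0, 0, 0.5]]]'

```text
time_s: 5.95
eef_pos: [0.5121, 0.1699, 0.0045]
tool_rot: [2.42, 2.003, 0.0]
force: [-0.7, -0.7, -0.0]
opening: 0.0428
gripper_force: 0.0
```

```bash
python3 - <<'E'
from h import *
s=sensors.get_state();print(s['eef_pos'],s['force']); p,_=viewer.read_camera('top')
cv2.imwrite('pics/top2.png',p[150:390,100:420,::-1].repeat(2,0).repeat(2,1))
measure(p)
E
```

```text
[0.51205091 0.16989495 0.00453674] [-0.68063144 -0.68671624 -0.03273371]
line [array([0.5145, 0.0969]), np.float64(-0.2054), array([0.004 , 0.1867]), np.int64(245)]
cap [array([0.5532, 0.1287]), np.float64(1.3181), array([0.0228, 0.0397]), np.int64(175)]
amber1 [array([0.5044, 0.0129]), np.float64(-0.2305), array([0.0398, 0.1109]), np.int64(1361)]
amber2 [array([0.4973, 0.1315]), np.float64(-0.084), array([0.0275, 0.0881]), np.int64(592)]
line in line frame [0. 0. 0.]
cap in line frame [0.0314 0.039  1.5235]
amber1 in line frame [ 0.0073 -0.0843 -0.025 ]
amber2 in line frame [-0.0239  0.0304  0.1214]
```

View pics/top2.png

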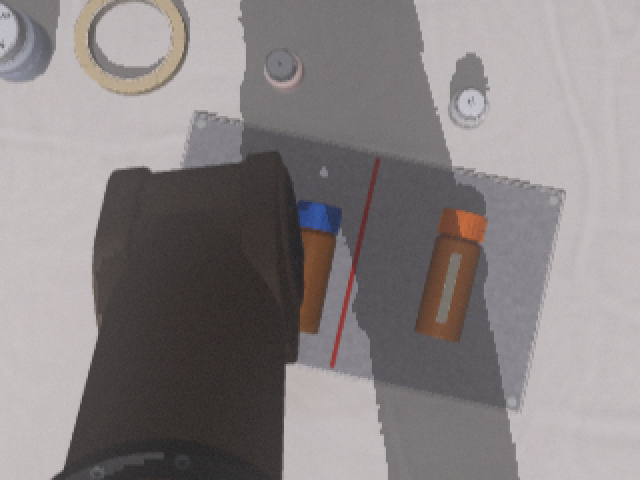

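The vial is at about crop (318,268), parallel to the line and rolled about half a turn. It tracks the fingers as predicted, with about 40 mm left. I'll finish with slowing steps.

Request:
move_arm --increments '[[[-0.05, -0.24, 0, 0, 0, 0, 0.5], [-0.05, -0.24, 0, 0, 0, 0, 0.5], [-0.05, -0.24, 0, 0, 0, 0, 0.5], [-0.05, -0.24, 0, 0, 0, 0, 0.5], [-0.05, -0.24, 0, 0, 0, 0, 0.5]]]'

```text
time_s: 6.5
eef_pos: [0.507, 0.1458, 0.0045]
tool_rot: [2.42, 2.003, 0.0]
force: [0.7, 0.7, 0.6]
opening: 0.0427
gripper_force: 0.0
```

Request:
move_arm --increments '[[[-0.03, -0.13, 0, 0, 0, 0, 0.5], [-0.03, -0.13, 0, 0, 0, 0, 0.5], [-0.03, -0.13, 0, 0, 0, 0, 0.5], [-0.03, -0.13, 0, 0, 0, 0, 0.5], [0, 0, 0, 0, 0, 0, 0.5]]]'

```text
time_s: 7.0
eef_pos: [0.5046, 0.1355, 0.0045]
tool_rot: [2.421, 2.002, -0.0]
force: [0.1, 0.1, 0.1]
opening: 0.0422
gripper_force: 0.0
```

```bash
python3 - <<'E'
from h import *
s=sensors.get_state();e=s['eef_pos'];print(e,s['force']); e=e[:2]-[.5147,.0968]; print('tcp y_line',e@[.2036,.979])
p,d=viewer.read_camera('scene'); np.savez('sc3',p=p,d=d)
ci=viewer.camera_info('scene'); Rm=R.from_rotvec(ci['attitude']).as_matrix()
v,u=np.mgrid[0:480,0:640]; q=ci['position']+(np.stack([(u-ci['cx'])/ci['fx'],(v-ci['cy'])/ci['fy'],np.ones(u.shape)],-1)*d[...,None])@Rm.T
h=cv2.cvtColor(p,cv2.COLOR_RGB2HSV); w=q[...,:2]-[.5147,.0968]; x=w@[.979,-.2036]; y=w@[.2036,.979]
m=(d>0)&(abs(y)<.05)&(abs(x)<.09)&(q[...,2]>.035)&(q[...,2]<.06)&(h[...,1]>80)
print(m.sum(),'top ridge bins: ')
for a in np.arange(-.08,.06,.02):
    k=m&(x>a)&(x<a+.02)
    if k.sum()>5:
        t=k&(q[...,2]>np.percentile(q[...,2][k],80)); print(round(a,2),k.sum(),np.round([np.median(y[t]),np.median(q[...,2][t]),y[k].min(),y[k].max()],4))
E
```

```text
[0.5046188  0.13546526 0.00452432] [0.07982214 0.07023839 0.07703781]
tcp y_line 0.03580075334839623
826 top ridge bins: 
-0.08 95 [-0.      0.0473 -0.0173  0.0131]
-0.06 163 [ 0.0011  0.0477 -0.0185  0.0328]
-0.04 145 [ 0.0005  0.048  -0.0163  0.0055]
-0.02 147 [ 0.0011  0.048  -0.0176  0.0128]
0.0 142 [ 0.0021  0.0478 -0.0171  0.0384]
0.02 130 [ 0.0009  0.0479 -0.0157  0.0088]
```

Request:
move_arm --increments '[[[0.06, 0.3, 0, 0, 0, 0, 0.5], [0.15, 0.8, 0, 0, 0, 0, 0.5], [0.2, 0.95, 0, 0, 0, 0, 0.5], [0.1, 0.5, 0.8, 0, 0, 0, 0.5], [0, 0.5, 1, 0, 0, 0, 0.5]]]'

```text
time_s: 7.55
eef_pos: [0.5146, 0.1993, 0.0402]
tool_rot: [-2.418, -2.005, 0.002]
force: [-0.2, -0.0, -0.7]
opening: 0.0428
gripper_force: 0.0
```

Request:
move_arm --increments '[[[0, 0.8, 1, 0, 0, 0, 0.5], [0, 0.8, 1, 0, 0, 0, 0.5], [0, 0.8, 1, 0, 0, 0, 0.5], [0, 0.8, 1, 0, 0, 0, 0.5], [0, 0.8, 0, 0, 0, 0, 0.5]]]'

```text
time_s: 8.05
eef_pos: [0.5161, 0.2803, 0.1232]
tool_rot: [2.419, 2.005, 0.008]
force: [0.2, 0.9, -0.0]
opening: 0.0423
gripper_force: 0.0
```

```bash
python3 - <<'E'
from h import *
p,_=viewer.read_camera('top'); cv2.imwrite('pics/top3.png',p[150:390,100:420,::-1].repeat(2,0).repeat(2,1))
measure(p)
E
```

```text
line [array([0.5826, 0.0826]), np.float64(-0.2061), array([0.0038, 0.0475]), np.int64(58)]
cap [array([0.5459, 0.0919]), np.float64(1.3747), array([0.0215, 0.0396]), np.int64(270)]
amber1 [array([0.5046, 0.0129]), np.float64(-0.2269), array([0.0401, 0.1106]), np.int64(1354)]
amber2 [array([0.4907, 0.102 ]), np.float64(-0.1906), array([0.036, 0.087]), np.int64(991)]
line in line frame [0. 0. 0.]
cap in line frame [-3.7800e-02  1.5000e-03  1.5809e+00]
amber1 in line frame [-0.0621 -0.0843 -0.0208]
amber2 in line frame [-0.094   0.0001  0.0155]
```

View pics/top3.png

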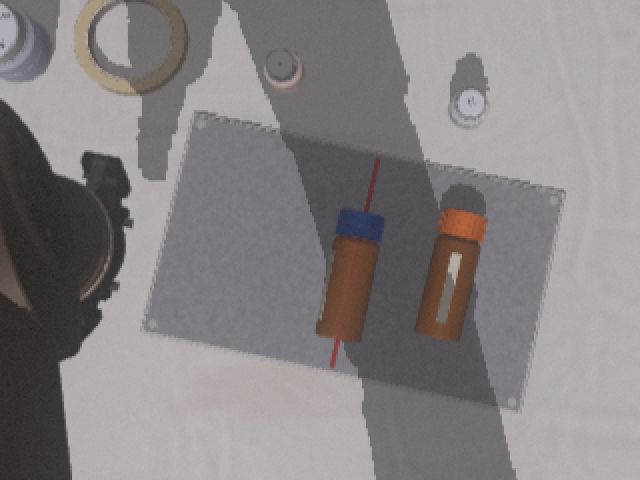

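The blue vial lies centred on the red line, around crop (350,275), about 1 mm off and about 0.015 rad from parallel. Its strip has come round to the left side, so it passed underneath. Nothing else has moved.

```bash
python3 -c "
from plant import hand_in; print(hand_in())"
```

```text
the job is handed in; nothing more can be done
None
```

The blue-capped vial was rolled onto the red line and the job is handed in: it lies about 1 mm off the line, about 14 mm from its middle and near-parallel (about 0.015 rad), the other items look unmoved, and no verdict came back.

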